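# Check three samples in by touch and log the set

### The arm

A 6-joint arm with a two-finger parallel gripper is mounted at the origin on a cart in front of the work surface, level with it; the furniture and walls round the work are solid. World frame = base frame: x ahead of the robot, y to its left, z up, the work surface at z = 0. Lengths are in m, angles in rad, forces in N, time in s.
With the tool pointing down it reaches from about 0.3 to 0.775 m from the base axis. Payload 14.6 kg.
Tool frame: the origin (TCP) lies between the finger pads, 19 mm behind the fingertips; this is the grasp point; z points along the fingers, y is the line along which they close (so a half turn about z gives the same grasp; the last joint's range is limited). The gripper opens to 94 mm and grips with 3 to 60 N. Pads are 16 mm wide; open, the fingers measure 119 mm over their backs; the gripper's body (75 mm by 177 mm) begins 78 mm behind the grasp point.
Start: joints at [1.115, 0.3, 1.521, -0, 1.321, -0.067], TCP at [0.208, 0.509, 0.224] pointing down, gripper open.
Joint ranges: [-3.03, 3.03], [-0.79, 2.21], [0.23, 2.52], [-1.04, 4.18], [0, 3.07], [-2.55, 2.55]. Speed limits (rad/s): [2.22, 2.22, 2.57, 3.14, 3.14, 3.14].

### API

Orientations are given as [roll, pitch, yaw] about the fixed x, y, z axes, in that order (R = Rz(yaw) Ry(pitch) Rx(roll)).
In Python, from station import ctrl gives the robot as it stands.
- The arm moves only by the tool move_arm, never from a script. Its argument "increments" is a list of rows, each a list of 7 numbers: the opening, from 0 (shut) to 1 (fully open), then the shift along the tool's x, y, z in units of 50 mm (1.0 is 50 mm), then the turn, a rotation vector about the tool's x, y, z in rad. In form: [[claw, tx, ty, tz, rx, ry, rz], ...]. A call has 1 to 20 rows; each row shifts and turns the commanded pose from where the row before left it, along the tool's axes as they then stand; what a row does not reach is not made up. A row lasts 1/10 s, in which the tool goes at most 50 mm and 8.59 degrees, less where a joint would pass 70% of its speed; a pose out of reach is approached as far as the arm can. A call is refused whole if a number of a shift passes 1 or a number of a turn 0.15, either way. A call with a gripper value outside its range is refused whole. The fingers move at their own pace and stop on an object; "force" is the grip in N (left out, the last holds). Time passes only in rows, so rows that do not move let the fingers close. It gives the time, the measured TCP pose, the force, the opening and the grip force at its end, in the units of the state.
- ctrl.get_obs(): the state, without advancing time (a new reading comes with each control period).
- ctrl.camera(name): name is "side" or "top" or "wrist"; returns a dict with "color" (420x560x3 uint8, blue, green, red), "K" (3x3 intrinsics, pixels), "pose" (4x4, takes a point from camera to world coordinates); the wrist camera has in their place "tool_from_camera" (4x4, takes a point from camera to tool coordinates, whose origin is the TCP and whose axes are the flange's). Camera axes: x right, y down, z forward; pixel columns grow to the right and rows downward; lengths in m; the calibration is good to about 2 mm. A picture is of the moment at which its call begins: read the wrist's pose just before it. There is no depth.
- ctrl.hand_in(): hands the job in; it is judged then, once.
Trained networks look in a picture, given as the dict that the camera call returned (one of the last four; its "shot" number tells which), for a name from the list of things; names that differ only in an ending like _2 or _b are one class to them, and where a whole thing is asked for, a point or a joint stands for the part that bears it (a point fixed in the world has none). Each returns a list of dicts, best first, with "conf" (0 to 1); they miss things now and then, are a little off and sometimes report something else, mostly with a low value. They report only what shows in the picture. A call takes as long as a camera call.
- ctrl.cut_out(name, picture): "mask" (420x560 bool, what is visible of it) and "centre" ([row, column] in pixels, amid what is visible of it).
The state is a dict: "time_s": time; "qpos": joint angles; "joint_vel": joint speeds; "tau": joint torques, N m; "ee_pos": TCP position; "eef_rot": TCP orientation; "force": force on the tool from outside, world axes, zero at the start; "moment": the same for the moment, N m; "grip_width": finger opening in m; "grip_force": force on a finger pad.
Only numpy, scipy, OpenCV 4.12 (cv2) and the standard library are available. Lean on these libraries where they do the work, as an engineer would, in place of code of your own. Each camera call takes 0.05 s, during which the arm holds its last target. There are 200 camera calls.

### The job

Check in the three sealed samples that stand on the low scale by touch: with the fingers closed, touch the middle of each lid lightly with the fingertips, first the tall vial, then the squat white jar, then the little pot, leaving each standing where it is. Then press the logger's large round key gently all the way down and finish while still holding it down. Pick nothing up, and leave the small square key and the other things alone.

Things in the scene. Friction and masses are not known exactly. Their poses are not given: they have to be found in the camera images.
- scale: low check-in scale on which the three samples stand in any order: grey base 150 (x) x 320 (y) mm, fixed to the worktop, with a plain flat steel pan 160 x 330 mm over it; place and yaw vary. Origin at the centre of the base's underside
- pan (a joint): how far the sprung pan has sunk: 0 to 0.010 m, straight down; 1000 N/m, damped. At the start it rests near 0.002 m under the samples, its top then about 31 mm above the worktop, so a lid gives way softly when touched
- vial: the tallest sample: slim round clear glass vial with a white push cap, 95 mm tall, 34 mm across, loose, 90 g; origin at the centre of its underside, z up. The cap is the top 13 mm, flat, 33 mm across
- vial_top (a point): centre of the flat top of the vial's cap, 95 mm above its underside
- jar: the middle-sized sample: squat round white plastic jar with a white screw lid, 52 mm tall, 48 mm across, loose, 100 g; origin at the centre of its underside, z up
- jar_top (a point): centre of the flat top of the jar's lid, 52 mm above its underside
- pot: the smallest sample: round cream-coloured pot with a lid, 33 mm tall, 36 mm across, loose, 70 g; origin at the centre of its underside, z up
- pot_top (a point): centre of the flat top of the pot's lid, 33 mm above its underside
- logger: sample logger: flat grey desk unit, 100 (x) x 150 (y) x 37 mm, fixed to the worktop right of the scale; place and yaw vary. Origin at the centre of its underside, x toward its display, y to its left. On the near side of the display, two white keys in dark collars (rims 39 mm up): a large round one at x -20, y 35 mm, a small square one at x -20, y -42 mm
- log_key_top (a point): centre of the flat top of the large round key (32 mm across), 51 mm above the worktop when up; it moves down with the key
- log_key (a joint): travel of the large round key: 0 up, 0.008 m fully down (its top then 43 mm above the worktop); a spring pushes it back up, 1.2 N at the start of its travel to 4.4 N fully down
- clear_key_top (a point): centre of the flat top of the small square key (15 mm wide), 49 mm above the worktop when up; not to be pressed
- clear_key (a joint): travel of the small square key, 0 up to 0.008 m fully down, same spring; not to be pressed
- amber_bottle: bystander: amber glass bottle with black cap, 84 mm tall, 42 mm across; origin at the centre of its underside
- beaker: bystander: small open glass beaker, 51 mm tall, about 50 mm across, in front of the logger; origin at the centre of its underside
- tape: bystander: roll of tape lying flat, 52 mm across, 18 mm tall; origin at the centre of its underside

How it is judged:
On the way, in this order (a step that is already met when the one before it is completed fails the run):
1. the top of the tall vial's lid is touched with the fingertips (TCP within 25 mm of its centre line and above it, 0.3 to 20 N) (contact force between the fingers and vial between 0.3 and 20 N and horizontal distance between the grasp point and vial_top below 0.025 m and z of the grasp point in the frame of vial above 0.1 m), for 0.02 s.
2. the top of the jar's lid is touched with the fingertips (TCP within 25 mm of its centre line and above it, 0.3 to 20 N) (contact force between the fingers and jar between 0.3 and 20 N and horizontal distance between the grasp point and jar_top below 0.025 m and z of the grasp point in the frame of jar above 0.057 m), for 0.02 s.
3. the top of the small pot's lid is touched with the fingertips (TCP within 25 mm of its centre line and above it, 0.3 to 20 N) (contact force between the fingers and pot between 0.3 and 20 N and horizontal distance between the grasp point and pot_top below 0.025 m and z of the grasp point in the frame of pot above 0.038 m), for 0.02 s.
4. the large round key is pressed down (more than 5 mm) by the fingers (value of joint log_key above 0.005 m and contact force between the fingers and log_key above 0.5 N), for 0.2 s.
At the end, for the whole second after the job is handed in: The fingers hold the large round key down (more than 5 of its 8 mm) with less than 40 N; the small square key is up (under 3 mm); the three samples stand upright (within 0.1 rad), at rest, within 25 mm of where they started; the bottle, beaker and tape are within 15 mm of theirs (all of step 4 and contact force between the fingers and logger below 40 N and value of joint clear_key below 0.003 m and angle between each of vial, jar, pot's own z axis and vertical below 0.1 rad and distance of each of vial, jar, pot from where it was at the start of the episode below 0.025 m and linear speed of each of vial, jar, pot below 0.02 m/s and distance of each of amber_bottle, beaker, tape from where it was at the start of the episode below 0.015 m); the arm keeps its last pose, push and grip.
It fails at once if a sample, the logger or its key is pressed by the fingers harder than 20 N (samples) or 40 N (logger and key) (contact force between the fingers and vial above 20 N or contact force between the fingers and jar above 20 N or contact force between the fingers and pot above 20 N or contact force between the fingers and logger above 40 N).
It fails at once if a sample is tipped more than 0.3 rad or shifted more than 25 mm (angle between any of vial, jar, pot's own z axis and vertical above 0.3 rad or distance of any of vial, jar, pot from where it was at the start of the episode above 0.025 m).
It fails at once if a sample is lifted more than 14 mm off the pan (height (world z) of any of vial, jar, pot above 0.045 m).
It fails at once if the small square key is pressed more than 3 mm (value of joint clear_key above 0.003 m).
It fails at once if the amber bottle, the beaker or the tape roll is moved more than 15 mm (distance of any of amber_bottle, beaker, tape from where it was at the start of the episode above 0.015 m).
It also fails if it takes over 51 s, if anything falls off the work surface, if the arm or the gripper's body presses on something with over 40 N, if the wrist force passes 120 N, or if a joint passes its speed limit or range.

## Working session

There is one attempt and no reset: what is moved stays moved. The work goes in short steps, Python scripts to look and compute and a tool call to move; the robot and the scene stay as the last step left them, time stands still between calls to the robot, and variables do not carry over. Pictures are saved under pics/ and viewed, at most 10 in all, crops included, and the job is handed in when it is done.

Besides the shell and the picture viewer there is one more tool, called after "Call:" by a JSON object that holds its "op" and its "data", one argument or row to a line. move_arm: Moves the arm, as the interface text tells. Its arguments: {"type":"object","properties":{"increments":{"type":"array","items":{"type":"array","items":{"type":"number"}}},"force":{"type":"number"}},"required":["increments"]}

```bash
mkdir -p pics; cat > h.py <<'E'
from station import ctrl
import numpy as np, cv2
def ray(pic,rc,z,T=None):
    T=np.array(pic["pose"]) if T is None else T
    d=T[:3,:3]@np.linalg.inv(pic["K"])@np.array([rc[1],rc[0],1.]); o=T[:3,3]
    return o+d*(z-o[2])/d[2]
def proj(pic,p):
    T=np.array(pic["pose"]); c=T[:3,:3].T@(np.array(p)-T[:3,3]); u=np.array(pic["K"])@c; return u[:2]/u[2]
E
python3 - <<'E'
from h import *
o=ctrl.get_obs(); print(o["ee_pos"],o["eef_rot"],o["force"],o["time_s"])
ims=[]
for n in ("top","side"):
    p=ctrl.camera(n); cv2.imwrite(f"pics/{n}.png",p["color"])
    print(n,np.array(p["pose"])[:3,3].round(3))
    for k,h in dict(vial=.126,jar=.083,pot=.064,logger=.037,log_key_top=.051,clear_key_top=.049,amber_bottle=.08,beaker=.05,tape=.018).items():
        for r in ctrl.cut_out(k,p)[:2]:
            m=r["mask"]; ys,xs=np.nonzero(m)
            print(k,round(r["conf"],2),np.round(r["centre"]),[xs.min(),xs.max(),ys.min(),ys.max()],ray(p,r["centre"],h)[:2].round(3))
E
```

```text
[0.20839629 0.50871384 0.22365876] [-3.14038003e+00 -7.38339313e-05  2.75278297e+00] [ 0.13022524  0.13751076 -0.35927591] 0.0
top [0.342 0.137 1.51 ]
vial 0.57 [218. 266.] [np.int64(262), np.int64(273), np.int64(211), np.int64(226)] [0.499 0.161]
jar 0.68 [215. 222.] [np.int64(213), np.int64(232), np.int64(207), np.int64(226)] [0.509 0.282]
pot 0.45 [209. 304.] [np.int64(300), np.int64(312), np.int64(204), np.int64(216)] [0.531 0.057]
logger 0.78 [192. 377.] [np.int64(352), np.int64(406), np.int64(172), np.int64(209)] [ 0.589 -0.153]
log_key_top 0.61 [195. 366.] [np.int64(362), np.int64(374), np.int64(191), np.int64(202)] [ 0.577 -0.118]
amber_bottle 0.75 [164. 214.] [np.int64(209), np.int64(223), np.int64(158), np.int64(173)] [0.65  0.309]
beaker 0.64 [266. 390.] [np.int64(381), np.int64(399), np.int64(259), np.int64(275)] [ 0.378 -0.184]
tape 0.61 [244. 174.] [np.int64(167), np.int64(185), np.int64(237), np.int64(254)] [0.431 0.423]
tape 0.3 [218. 225.] [np.int64(214), np.int64(231), np.int64(208), np.int64(226)] [0.508 0.281]
side [-0.225  1.128  0.614]
vial 0.76 [241. 269.] [np.int64(265), np.int64(276), np.int64(220), np.int64(253)] [0.422 0.267]
vial 0.63 [227. 363.] [np.int64(355), np.int64(368), np.int64(219), np.int64(237)] [0.272 0.026]
jar 0.63 [255. 243.] [np.int64(232), np.int64(248), np.int64(247), np.int64(268)] [0.478 0.307]
logger 0.53 [220. 292.] [np.int64(280), np.int64(302), np.int64(213), np.int64(230)] [ 0.581 -0.077]
log_key_top 0.3 [242. 272.] [np.int64(265), np.int64(275), np.int64(221), np.int64(253)] [0.508 0.138]
beaker 0.46 [227. 363.] [np.int64(355), np.int64(367), np.int64(219), np.int64(237)] [ 0.352 -0.148]
tape 0.78 [303. 228.] [np.int64(220), np.int64(240), np.int64(295), np.int64(312)] [0.422 0.43 ]
```

View pics/top.png

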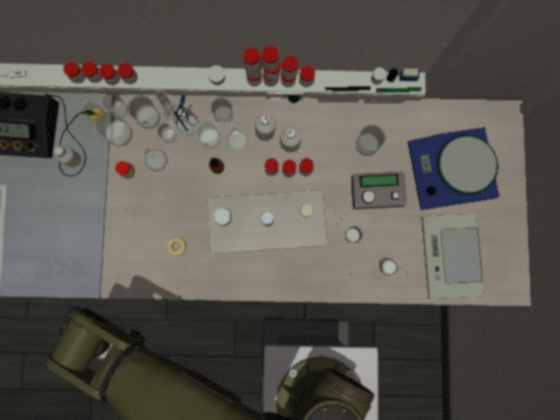

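View pics/side.png

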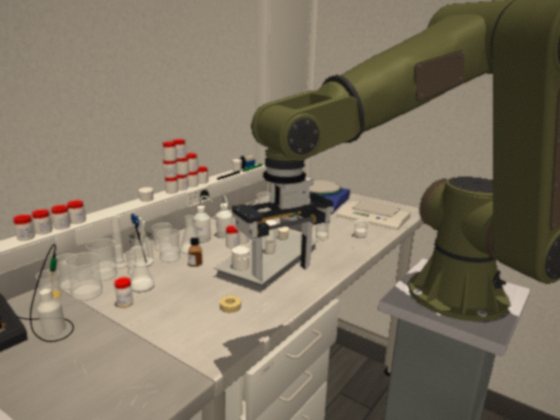

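The top view shows the pan with the jar at about (222,216), the vial at (267,218) and the pot at (307,210), as (column,row). The round key is at about (368,197). The networks agree with the picture, and the side view confirms the order. Next I'll close the fingers and go above the vial.

Call:
{"op": "move_arm", "data": {
  "increments": [
    [0, -0.5, -0.265, 0, 0, 0, 0],
    [0, -0.5, -0.265, 0, 0, 0, 0],
    [0, -0.5, -0.265, 0, 0, 0, 0],
    [0, -0.5, -0.265, 0, 0, 0, 0],
    [0, -0.5, -0.265, 0, 0, 0, 0],
    [0, -0.5, -0.265, 0, 0, 0, 0],
    [0, -0.5, -0.265, 0, 0, 0, 0],
    [0, -0.5, -0.265, 0, 0, 0, 0],
    [0, -0.5, -0.265, 0, 0, 0, 0],
    [0, -0.5, -0.265, 0, 0, 0, 0],
    [0, -0.5, -0.265, 0, 0, 0, 0],
    [0, -0.5, -0.265, 0, 0, 0, 0],
    [0, -0.5, -0.265, 0, 0, 0, 0],
    [0, -0.5, -0.265, 0, 0, 0, 0],
    [0, -0.5, -0.265, 0, 0, 0, 0],
    [0, -0.5, -0.265, 0, 0, 0, 0],
    [0, 0, 0, 0, 0, 0, 0],
    [0, 0, 0, 0, 0, 0, 0]
  ],
  "force": 10
}}

```text
time_s: 2.8
ee_pos: [0.4982, 0.161, 0.2241]
eef_rot: [-3.141, -0.0, 2.752]
force: [-0.5, 1.0, -0.3]
grip_width: 0.0003
grip_force: 0.0
```

```bash
cat >> h.py <<'E'
from scipy.spatial.transform import Rotation as Ro
def look(names,fn=None):
    o=ctrl.get_obs(); p=ctrl.camera("wrist")
    W=np.eye(4); W[:3,:3]=Ro.from_euler("xyz",o["eef_rot"]).as_matrix(); W[:3,3]=o["ee_pos"]
    p["pose"]=W@np.array(p["tool_from_camera"])
    if fn: cv2.imwrite(fn,p["color"])
    print(o["time_s"],o["ee_pos"].round(4),o["eef_rot"].round(3),o["force"].round(2),"cam",p["pose"][:3,3].round(3))
    for k,h in names.items():
        for r in ctrl.cut_out(k,p)[:2]:
            ys,xs=np.nonzero(r["mask"]); q=ray(p,r["centre"],h); d=W[:3,:3].T@(q-W[:3,3])
            print(k,round(r["conf"],2),np.round(r["centre"]),[int(v) for v in (xs.min(),xs.max(),ys.min(),ys.max())],q[:2].round(4),"tool mm",(d*1000).round(0))
    return p,W
E
python3 - <<'E'
from h import *
look(dict(vial=.126,jar=.083,pot=.064,log_key_top=.051,beaker=.05),"pics/w1.png")
E
```

```text
2.8 [0.4982 0.161  0.2241] [-3.141 -0.     2.752] [-0.48  1.03 -0.33] cam [0.433 0.187 0.384]
vial 0.56 [211. 276.] [258, 293, 185, 236] [0.492  0.1605] tool mm [ 6. -3. 98.]
jar 0.67 [166. 391.] [359, 417, 143, 190] [0.5031 0.2795] tool mm [ 40. 111. 141.]
pot 0.69 [257. 205.] [184, 218, 240, 276] [0.5257 0.0579] tool mm [-65. -85. 160.]
pot 0.68 [186. 296.] [129, 429, 66, 291] [0.4891 0.1843] tool mm [ 17.  18. 160.]
log_key_top 0.43 [342.  93.] [88, 103, 342, 346] [ 0.5805 -0.1303] tool mm [-187. -238.  173.]
beaker 0.76 [209.   2.] [0, 10, 194, 221] [ 0.3891 -0.1358] tool mm [ -12. -316.  174.]
beaker 0.35 [211. 276.] [258, 293, 185, 236] [0.5101 0.1518] tool mm [-15.  -4. 174.]
```

View pics/w1.png

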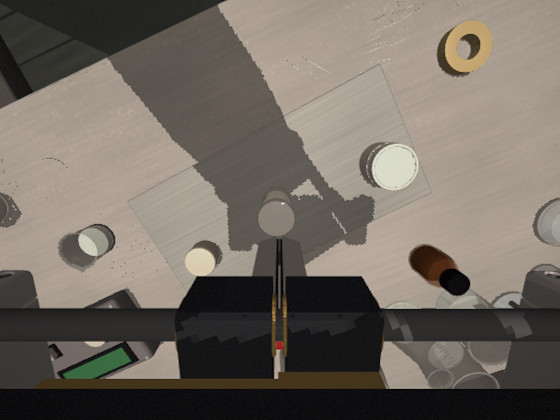

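The wrist view shows the vial cap circle at about (276,218), just ahead of the fingertips. The jar lid is at (394,167), the pot lid at (201,261), and the key is mostly hidden at (95,342). The masks include the sides of the samples, so I'll use these lid centres.

```bash
python3 - <<'E'
from h import *
p,W=look({})
for n,c,h in (("vial",(218,276),.126),("jar",(167,394),.083),("pot",(261,201),.064)):
    q=ray(p,c,h); print(n,q.round(4),"tool",(W[:3,:3].T@(q-W[:3,3])*1000).round(1))
E
```

```text
3.1 [0.498  0.1617 0.2244] [3.141 0.    2.754] [-0.37  0.25  0.09] cam [0.432 0.188 0.384]
vial [0.4981 0.1585 0.126 ] tool [-1.3 -2.9 98.4]
jar [0.5048 0.2823 0.083 ] tool [ 39.3 114.2 141.4]
pot [0.5286 0.0525 0.064 ] tool [-69.7 -89.5 160.4]
```

Call:
{"op": "move_arm", "data": {
  "increments": [
    [0, -0.02, -0.06, 0.2, 0, 0, 0],
    [0, 0, 0, 0.3, 0, 0, 0],
    [0, 0, 0, 0.3, 0, 0, 0],
    [0, 0, 0, 0.3, 0, 0, 0],
    [0, 0, 0, 0.2, 0, 0, 0],
    [0, 0, 0, 0.1, 0, 0, 0],
    [0, 0, 0, 0.06, 0, 0, 0],
    [0, 0, 0, 0.03, 0, 0, 0],
    [0, 0, 0, 0.03, 0, 0, 0],
    [0, 0, 0, 0.03, 0, 0, 0],
    [0, 0, 0, 0.03, 0, 0, 0],
    [0, 0, 0, 0, 0, 0, 0],
    [0, 0, 0, 0, 0, 0, 0]
  ]
}}

```text
time_s: 4.45
ee_pos: [0.4981, 0.158, 0.1453]
eef_rot: [3.142, 0.0, 2.753]
force: [0.6, 0.3, 0.7]
grip_width: 0.0005
grip_force: 0.0
```

Call:
{"op": "move_arm", "data": {
  "increments": [
    [0, 0, 0, 0.03, 0, 0, 0],
    [0, 0, 0, 0.03, 0, 0, 0],
    [0, 0, 0, 0.03, 0, 0, 0],
    [0, 0, 0, 0, 0, 0, 0],
    [0, 0, 0, 0, 0, 0, 0]
  ]
}}

```text
time_s: 4.95
ee_pos: [0.4982, 0.158, 0.1409]
eef_rot: [3.141, 0.0, 2.753]
force: [-1.0, 0.0, 3.7]
grip_width: 0.0006
grip_force: 2.1
```

Call:
{"op": "move_arm", "data": {
  "increments": [
    [0, 0, 0, -0.1, 0, 0, 0],
    [0, 0, 0, -0.2, 0, 0, 0],
    [0, 0, 0, -0.2, 0, 0, 0],
    [0, 0.13, 0.39, 0, 0, 0, 0],
    [0, 0.13, 0.39, 0, 0, 0, 0],
    [0, 0.14, 0.39, 0, 0, 0, 0],
    [0, 0.14, 0.39, 0, 0, 0, 0],
    [0, 0.14, 0.39, 0, 0, 0, 0],
    [0, 0.14, 0.4, 0, 0, 0, 0],
    [0, 0, 0, 0.3, 0, 0, 0],
    [0, 0, 0, 0.3, 0, 0, 0],
    [0, 0, 0, 0.3, 0, 0, 0],
    [0, 0, 0, 0.2, 0, 0, 0],
    [0, 0, 0, 0.1, 0, 0, 0],
    [0, 0, 0, 0.04, 0, 0, 0],
    [0, 0, 0, 0.03, 0, 0, 0],
    [0, 0, 0, 0.03, 0, 0, 0],
    [0, 0, 0, 0.03, 0, 0, 0],
    [0, 0, 0, 0, 0, 0, 0],
    [0, 0, 0, 0, 0, 0, 0]
  ]
}}

```text
time_s: 6.95
ee_pos: [0.5049, 0.2823, 0.0996]
eef_rot: [3.141, 0.001, 2.753]
force: [1.4, -0.3, 2.8]
grip_width: 0.0006
grip_force: 1.2
```

Call:
{"op": "move_arm", "data": {
  "increments": [
    [0, 0, 0, -0.1, 0, 0, 0],
    [0, 0, 0, -0.4, 0, 0, 0],
    [0, 0, 0, -0.5, 0, 0, 0],
    [0, 0, 0, -0.5, 0, 0, 0],
    [0, 0, 0, 0, 0, 0, 0],
    [0, -0.22, -0.41, 0, 0, 0, 0],
    [0, -0.22, -0.41, 0, 0, 0, 0],
    [0, -0.22, -0.41, 0, 0, 0, 0],
    [0, -0.22, -0.41, 0, 0, 0, 0],
    [0, -0.22, -0.41, 0, 0, 0, 0],
    [0, -0.22, -0.41, 0, 0, 0, 0],
    [0, -0.22, -0.41, 0, 0, 0, 0],
    [0, -0.22, -0.4, 0, 0, 0, 0],
    [0, -0.21, -0.4, 0, 0, 0, 0],
    [0, -0.21, -0.4, 0, 0, 0, 0],
    [0, 0, 0, 0, 0, 0, 0],
    [0, 0, 0, 0, 0, 0, 0]
  ]
}}

```text
time_s: 8.65
ee_pos: [0.5281, 0.0527, 0.1738]
eef_rot: [-3.141, -0.001, 2.752]
force: [-0.4, 0.3, 0.7]
grip_width: 0.0003
grip_force: 0.0
```

```bash
python3 - <<'E'
from h import *
look(dict(pot=.064,log_key_top=.051,logger=.037),"pics/w2.png")
E
```

```text
8.65 [0.5281 0.0527 0.1738] [-3.141e+00 -1.000e-03  2.752e+00] [-0.43  0.3   0.68] cam [0.463 0.079 0.334]
pot 0.81 [212. 277.] [257, 294, 194, 234] [0.5259 0.0516] tool mm [  2.  -2. 110.]
pot 0.28 [305. 131.] [67, 189, 259, 378] [ 0.5597 -0.1214] tool mm [ -95. -149.  110.]
log_key_top 0.69 [300. 138.] [125, 156, 293, 309] [ 0.5619 -0.1216] tool mm [ -98. -148.  123.]
```

View pics/w2.png

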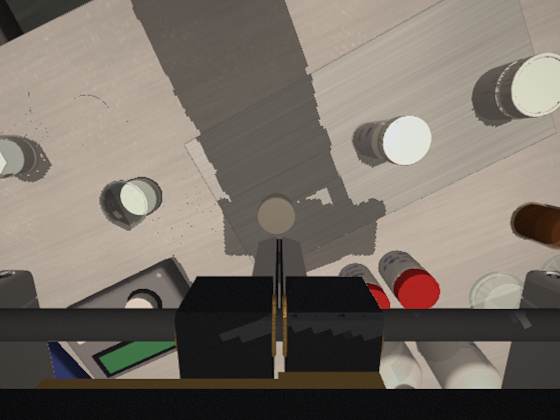

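The pot lid is centred at (276,215), directly under the fingertips. The vial and jar are still standing.

Call:
{"op": "move_arm", "data": {
  "increments": [
    [0, 0.02, -0.02, 0.2, 0, 0, 0],
    [0, 0, 0, 0.3, 0, 0, 0],
    [0, 0, 0, 0.3, 0, 0, 0],
    [0, 0, 0, 0.3, 0, 0, 0],
    [0, 0, 0, 0.3, 0, 0, 0],
    [0, 0, 0, 0.2, 0, 0, 0],
    [0, 0, 0, 0.1, 0, 0, 0],
    [0, 0, 0, 0.06, 0, 0, 0],
    [0, 0, 0, 0.03, 0, 0, 0],
    [0, 0, 0, 0.03, 0, 0, 0],
    [0, 0, 0, 0.03, 0, 0, 0],
    [0, 0, 0, 0.03, 0, 0, 0],
    [0, 0, 0, 0, 0, 0, 0],
    [0, 0, 0, 0, 0, 0, 0]
  ]
}}

```text
time_s: 10.25
ee_pos: [0.5273, 0.0521, 0.0805]
eef_rot: [3.141, 0.001, 2.753]
force: [0.9, 0.3, 2.7]
grip_width: -0.0001
grip_force: 1.3
```

Call:
{"op": "move_arm", "data": {
  "increments": [
    [0, 0, 0, -0.1, 0, 0, 0],
    [0, 0, 0, -0.5, 0, 0, 0],
    [0, 0, 0, -0.5, 0, 0, 0],
    [0, 0, 0, -0.5, 0, 0, 0],
    [0, -0.27, -0.35, 0, 0, 0, 0],
    [0, -0.27, -0.35, 0, 0, 0, 0],
    [0, -0.27, -0.35, 0, 0, 0, 0],
    [0, -0.27, -0.35, 0, 0, 0, 0],
    [0, -0.27, -0.35, 0, 0, 0, 0],
    [0, -0.27, -0.35, 0, 0, 0, 0],
    [0, -0.27, -0.35, 0, 0, 0, 0],
    [0, -0.27, -0.35, 0, 0, 0, 0],
    [0, 0, 0, 0, 0, 0, 0],
    [0, 0, 0, 0, 0, 0, 0]
  ]
}}

```text
time_s: 11.65
ee_pos: [0.5737, -0.1183, 0.1602]
eef_rot: [3.142, -0.001, 2.752]
force: [-0.1, -0.0, 0.3]
grip_width: 0.0005
grip_force: 0.0
```

```bash
python3 - <<'E'
from h import *
look(dict(log_key_top=.051,clear_key_top=.049),"pics/w3.png")
E
```

```text
11.65 [ 0.5737 -0.1183  0.1602] [ 3.142e+00 -1.000e-03  2.752e+00] [-0.08 -0.02  0.33] cam [ 0.508 -0.092  0.32 ]
log_key_top 0.73 [211. 271.] [254, 286, 199, 232] [ 0.5689 -0.1243] tool mm [  2.  -7. 109.]
clear_key_top 0.67 [251. 201.] [190, 209, 241, 258] [ 0.5798 -0.2021] tool mm [-38. -75. 111.]
```

View pics/w3.png

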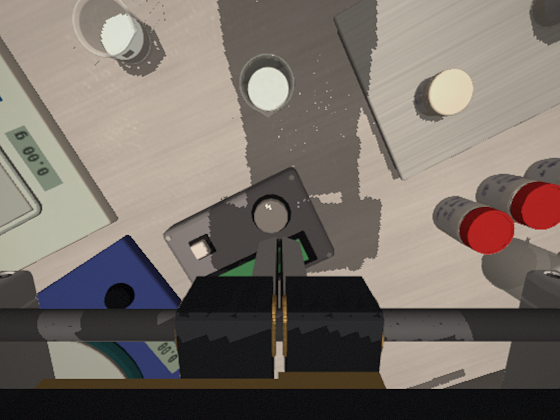

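The round key is centred at about (271,215), roughly 6 mm to the tool's -y side. The square key is well clear at (201,250).

Call:
{"op": "move_arm", "data": {
  "increments": [
    [0, 0.02, -0.12, 0.2, 0, 0, 0],
    [0, 0, 0, 0.3, 0, 0, 0],
    [0, 0, 0, 0.3, 0, 0, 0],
    [0, 0, 0, 0.3, 0, 0, 0],
    [0, 0, 0, 0.3, 0, 0, 0],
    [0, 0, 0, 0.2, 0, 0, 0],
    [0, 0, 0, 0.1, 0, 0, 0],
    [0, 0, 0, 0.06, 0, 0, 0],
    [0, 0, 0, 0.04, 0, 0, 0],
    [0, 0, 0, 0.04, 0, 0, 0],
    [0, 0, 0, 0.04, 0, 0, 0],
    [0, 0, 0, 0.04, 0, 0, 0],
    [0, 0, 0, 0.04, 0, 0, 0],
    [0, 0, 0, 0, 0, 0, 0],
    [0, 0, 0, 0, 0, 0, 0],
    [0, 0, 0, 0, 0, 0, 0]
  ]
}}

```text
time_s: 13.4
ee_pos: [0.571, -0.1237, 0.0625]
eef_rot: [3.142, 0.001, 2.753]
force: [0.2, 0.6, 4.3]
grip_width: 0.0004
grip_force: 2.0
```

Force is 4.3 N at about 7.5 mm of travel. I'll nudge it onto the stop.

Call:
{"op": "move_arm", "data": {
  "increments": [
    [0, 0, 0, 0.02, 0, 0, 0],
    [0, 0, 0, 0, 0, 0, 0],
    [0, 0, 0, 0, 0, 0, 0],
    [0, 0, 0, 0, 0, 0, 0]
  ]
}}

```text
time_s: 13.8
ee_pos: [0.571, -0.1236, 0.062]
eef_rot: [3.141, 0.001, 2.753]
force: [-1.7, 0.5, 11.1]
grip_width: 0.0
grip_force: 5.2
```

```bash
python3 -c "
from station import ctrl
print(ctrl.get_obs()['force'], ctrl.hand_in())"
```

```text
the job is handed in; nothing more can be done
[-1.69759528  0.49984571 11.1494588 ] None
```

I touched the vial, jar and pot lids in that order at about 3–4 N each, then pressed the large round key fully down and handed in while holding it at about 11 N; the hand-in call returned no verdict.

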